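Clamp the loaded test socket

TASK

Two identical test sockets stand on the repair bench with their clamp levers raised. Swing the lever of the socket that has a circuit module in it down until it is fully shut on the module, and leave the lever of the empty socket standing open.

Things in the scene. Friction and masses are not known exactly. Their poses are not given: they have to be found in the camera images.
- loaded_socket: Fixed test socket holding a green circuit module: aluminium base plate 150 x 84 x 8 mm, black block to 32 mm high, module to 45 mm. Origin: centre of the base's underside, on the bench. x along the socket towards its hinge end, y along the hinge axis, z up. Hinge axis: 58 mm from the origin along +x, 52 mm up, between steel cheeks 60 mm high. Turned by up to 0.6 rad, on either side of the bench.
- loaded_lever (a joint): Angle (rad) of its clamp lever: 0 = fully shut on its stop, level over the module, pointing to the socket's -x; grows as it rises, 1.57 upright. Starts 0.9 to 1.45. Straight arm in the plane y = 0, centred on the line from the hinge axis: steel bar 12 mm wide, then black grip 18 wide, 14 thick, 70 to 115 mm from the axis. Stiff hinge (0.12 N m, 1 to 2 N at the grip): stays where left.
- empty_socket: The same socket without a module: a bare black recess with two rows of brass contacts. Fixed to the bench on the other side; same sizes, origin and axes as the loaded socket.
- empty_lever (a joint): Angle (rad) of the empty socket's clamp lever, same build and meaning. Starts raised at 0.9 to 1.45; to be left standing open.
There are look-alikes about, which are no part of the job. What is shaped like the loaded_socket but red is not meant.

How it is judged (in metres and radians):
At the end, for the whole second after the job is handed in: The loaded socket's lever is shut to within 0.17 rad (10 degrees) of its stop and stays so when let go; the empty socket's lever still stands open (above 0.7 rad) (value of joint loaded_lever below 0.17 rad and value of joint empty_lever above 0.7 rad); the robot touches nothing.
It fails at once if the lever of the empty socket is swung down (below 0.7 rad) (value of joint empty_lever below 0.7 rad).
It also fails if it takes over 32 s, if anything falls off the work surface, if the arm or the gripper's body presses on something with over 40 N, if the wrist force passes 120 N, or if a joint passes its speed limit or range.

ROBOT

A 7-joint arm with a two-finger parallel gripper is mounted at the origin on the work surface. World frame = base frame: x ahead of the robot, y to its left, z up, the work surface at z = 0. Lengths are in mm, angles in rad, forces in N, time in s.
With the tool pointing down it reaches from about 400 to 875 mm from the base axis. Payload 4.4 kg.
Tool frame: the origin (TCP) lies on the centre line of the jaws, within the pads' length; the fingertips stand 19 mm ahead of it and the grasp point (between the pads) is the TCP (env.finger_overhang is the distance from the TCP to the fingertips, in mm); z points along the fingers, y is the line along which they close (so a half turn about z gives the same grasp; the last joint's range is limited). The gripper opens to 85 mm and grips with 20 to 120 N. Pads are 22 mm wide; open, the fingers measure 114 mm over their backs; the gripper's body (76 mm by 85 mm) begins 54 mm behind the grasp point. The pads swing forward as they close: fully open they stand 13 mm farther back than shut.
Start: joints at [-1.201, 0.628, 0.038, 1.517, -0.027, 0.996, -0.02], TCP at [274.368, 589.271, 250.313] pointing down, gripper open.
Joint ranges: [-3.06, 3.06], [-0.37, 2.12], [-1.25, 1.32], [0.18, 2.47], [-1.1, 4.24], [0.23, 1.98], [-2.94, 2.94]. Speed limits (rad/s): [2.57, 2.57, 3.14, 3.14, 3.14, 3.14, 3.14].

INTERFACE

Orientations are given as a unit quaternion [x, y, z, w].
In Python, from bench import env, optics gives the robot as it stands. The module is installed in compiled form; this text tells all that it offers.
- The arm moves only by the tool step_arm, never from a script. Its arguments are lists of equal length, an entry for each row: "grip": the opening, from -1 (shut) to 1 (fully open); "delta_pos": the shift along the tool's x, y, z in mm, a list of three; "yaw": the turn about the tool's z in rad. A call has 1 to 20 rows; each row shifts and turns the commanded pose from where the row before left it, along the tool's axes as they then stand; what a row does not reach is not made up. A row lasts 1/10 s, in which the tool goes at most 50 mm and 8.59 degrees, less where a joint would pass 70% of its speed; a pose out of reach is approached as far as the arm can. A call is refused whole if a number of a shift passes 50 or a number of a turn 0.15, either way. A call with a gripper value outside its range is refused whole. The fingers move at their own pace and stop on an object; "squeeze" is the grip in N (left out, the last holds). Time passes only in rows, so rows that do not move let the fingers close. It gives the time, the measured TCP pose, the force, the opening and the grip force at its end, in the units of the state.
- env.sense(): the state, without advancing time (a new reading comes with each control period).
- optics.read_camera(name): name is "side" or "top" or "wrist"; returns the picture (384x512x3 uint8, blue, green, red); there is no depth.
- optics.calibration(name): a dict with "mtx" (3x3 intrinsics, pixels), "D" ([k1, k2, p1, p2, k3] as OpenCV has them; the pictures are not rectified), "pose" (4x4, takes a point from camera to world coordinates); the wrist camera has in their place "tool_from_camera" (4x4, takes a point from camera to tool coordinates, whose origin is the TCP and whose axes are the flange's). Camera axes: x right, y down, z forward; pixel columns grow to the right and rows downward; lengths in mm; the calibration is good to about 2 mm. A picture is of the moment at which its call begins: read the wrist's pose just before it. calibration takes no time and is no camera call.
- env.sign_off(): hands the job in; it is judged then, once.
The state is a dict: "time": time; "joint_positions": joint angles; "dq": joint speeds; "tau": joint torques, N m; "position": TCP position; "orientation": TCP orientation; "force": force on the tool from outside, world axes, zero at the start; "torque": the same for the moment, N m; "gripper_width": finger opening in mm; "grasp_force": force on a finger pad.
Only numpy, scipy, OpenCV 4.12 (cv2) and the standard library are available. Lean on these libraries where they do the work, as an engineer would, in place of code of your own. Each camera call takes 0.05 s, during which the arm holds its last target. There are 200 camera calls.

## Working session

There is one attempt and no reset: what is moved stays moved. The work goes in short steps, Python scripts to look and compute and a tool call to move; the robot and the scene stay as the last step left them, time stands still between calls to the robot, and variables do not carry over. Pictures are saved under pics/ and viewed, at most 10 in all, crops included, and the job is handed in when it is done.

Besides the shell and the picture viewer there is one more tool, called after "Request:" by a JSON object that holds its "fn" and its "kwargs", one argument or row to a line. step_arm: Moves the arm, as the interface text tells. Its arguments: {"type":"object","properties":{"grip":{"type":"array","items":{"type":"number"}},"delta_pos":{"type":"array","items":{"type":"array","items":{"type":"number"}}},"yaw":{"type":"array","items":{"type":"number"}},"squeeze":{"type":"number"}},"required":["grip","delta_pos","yaw"]}

```bash
mkdir -p pics
python3 - <<'E'
from bench import env, optics
import cv2,numpy as np
for n in ("top","side"):
    im=optics.read_camera(n); cv2.imwrite(f"pics/{n}0.png",im)
    c=optics.calibration(n); print(n,np.round(c["mtx"],1).tolist(),np.round(c["D"],3),np.round(c["pose"],3).tolist())
print(optics.calibration("wrist"))
s=env.sense(); print({k:np.round(v,3) for k,v in s.items()})
E
```

```text
top [[356.4, 0.0, 252.5], [0.0, 356.4, 193.1], [0.0, 0.0, 1.0]] [0.001 0.    0.    0.    0.   ] [[0.029, -0.982, 0.186, 386.189], [-0.999, -0.022, 0.041, -13.522], [-0.036, -0.187, -0.982, 857.149], [0.0, 0.0, 0.0, 1.0]]
side [[375.5, 0.0, 253.2], [0.0, 375.5, 195.5], [0.0, 0.0, 1.0]] [-0.127  0.     0.     0.     0.   ] [[0.748, -0.463, 0.475, 135.448], [-0.663, -0.536, 0.523, -461.199], [0.013, -0.706, -0.708, 674.968], [0.0, 0.0, 0.0, 1.0]]
{'mtx': array([[268.82723675,   0.        , 251.41770422],
       [  0.        , 268.82723675, 190.26139269],
       [  0.        ,   0.        ,   1.        ]]), 'D': array([-0.03766782,  0.        ,  0.        ,  0.        ,  0.        ]), 'tool_from_camera': array([[-3.50667009e-04, -9.50299556e-01, -3.11336844e-01,
         8.13447549e+01],
       [ 9.99999857e-01, -4.59087127e-04,  2.74954076e-04,
         5.04267075e-01],
       [-4.04219474e-04, -3.11336703e-01,  9.50299581e-01,
        -1.23750456e+02],
       [ 0.00000000e+00,  0.00000000e+00,  0.00000000e+00,
         1.00000000e+00]])}
{'time': np.float64(0.1), 'joint_positions': array([-1.201,  0.629,  0.038,  1.518, -0.027,  0.996, -0.02 ]), 'dq': array([-0.001, -0.003, -0.001, -0.002, -0.   ,  0.001, -0.001]), 'tau': array([ 3.0000e-03, -5.6454e+01,  1.2300e+00, -1.9398e+01,  1.1000e-02,
        5.0000e-03, -0.0000e+00]), 'position': array([274.125, 588.794, 249.488]), 'orientation': array([ 0.216,  0.976, -0.001, -0.   ]), 'force': array([-0.421, -0.311,  0.399]), 'torque': array([ 0.011,  0.004, -0.017]), 'grasp_force': np.float64(0.0), 'gripper_width': np.float64(85.243)}
```

View pics/top0.png

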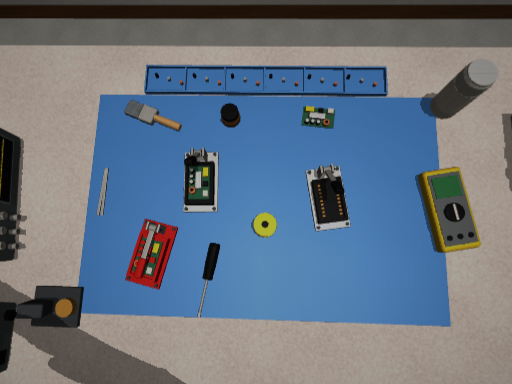

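View pics/side0.png

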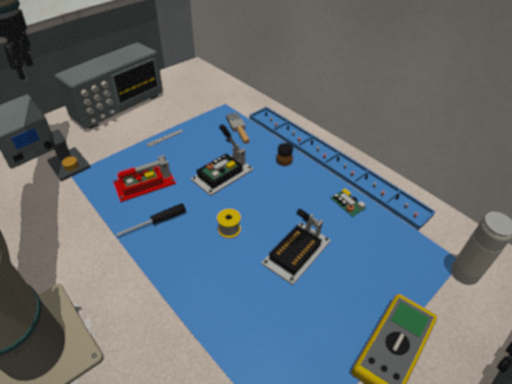

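The top view shows the loaded socket at (201,181) with its hinge end up (+x), the empty one at (329,197), and the red look-alike at (152,254). In the side view the loaded socket is at (222,170), with its black lever grip near (226,132).

```bash
cat > h.py <<'E'
import cv2,numpy as np
from bench import env,optics
def ray(n,uv):
    c=optics.calibration(n); P=np.array(c["pose"])
    p=cv2.undistortPoints(np.array([[uv]],float),c["mtx"],c["D"])[0,0]
    return P[:3,3],P[:3,:3]@np.array([p[0],p[1],1])
def onz(n,uv,z):
    o,d=ray(n,uv); return o+d*(z-o[2])/d[2]
def onplane(n,uv,p0,nn):
    o,d=ray(n,uv); return o+d*(np.dot(p0-o,nn)/np.dot(d,nn))
E
python3 - <<'E'
from h import *
im=cv2.imread("pics/top0.png")
for nm,(x0,y0,x1,y1) in {"loaded":(178,140,226,218),"empty":(300,155,358,236)}.items():
    r=im[y0:y1,x0:x1].astype(int)
    m=((r.min(2)>120)&(r.max(2)-r.min(2)<45)).astype(np.uint8)
    m[:12]=0
    pts=cv2.findNonZero(m)
    hull=cv2.convexHull(pts)
    box=cv2.boxPoints(cv2.minAreaRect(pts))+[x0,y0]
    P=np.array([onz("top",b,8) for b in box]); print(nm,box.round(1).tolist(),P.round(0).tolist())
    c=P.mean(0); print(c.round(1),[np.linalg.norm(P[i]-P[i-1]).round(1) for i in range(4)],[np.arctan2(*(P[i]-P[i-1])[1::-1]).round(3) for i in range(4)])
t=cv2.imread("pics/top0.png")[140:236,170:234]; s=cv2.imread("pics/side0.png")[110:206,184:264]
cv2.imwrite("pics/c0.png",np.hstack([cv2.resize(t,None,fx=5,fy=5,interpolation=2)[:480],cv2.resize(s,None,fx=5,fy=5,interpolation=2)]))
E
```

```text
loaded [[183.0, 152.0], [217.0, 152.0], [217.0, 211.0], [183.0, 211.0]] [[648.0, 199.0, 8.0], [649.0, 113.0, 8.0], [501.0, 106.0, 8.0], [499.0, 189.0, 8.0]]
[574.3 151.9   8. ] [np.float64(148.8), np.float64(85.4), np.float64(148.2), np.float64(82.7)] [np.float64(0.066), np.float64(-1.552), np.float64(-3.093), np.float64(1.595)]
empty [[305.4, 169.6], [339.5, 163.9], [349.8, 225.9], [315.8, 231.5]] [[608.0, -106.0, 8.0], [624.0, -189.0, 8.0], [474.0, -210.0, 8.0], [458.0, -130.0, 8.0]]
[ 541.1 -158.8    8. ] [np.float64(152.4), np.float64(84.3), np.float64(152.5), np.float64(81.5)] [np.float64(0.162), np.float64(-1.38), np.float64(-2.998), np.float64(1.762)]
```

View pics/c0.png

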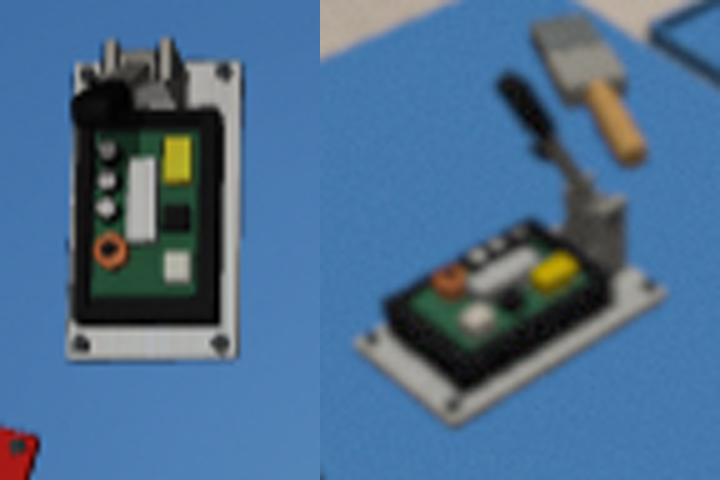

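Run:
```python
from h import *
a=0.04; O=np.array([574.3,151.9,0]); ex=np.array([np.cos(a),np.sin(a),0]); ey=np.array([-np.sin(a),np.cos(a),0])
H=O+58*ex+[0,0,52]
for n,uv in (("side",(221.,125.)),("side",(229.,136.)),("top",(184.5,161.)),("top",(195,159.5))):
    p=onplane(n,uv,H,ey)-H if n=="side" else onplane(n,uv,H,ey)-H
    x=p@ex; print(n,uv,round(x,1),round(p[2],1),"r",round(np.hypot(x,p[2]),1),"th",round(np.arctan2(p[2],-x),3))
# two-view of grip end
o1,d1=ray("side",(222.5,127)); o2,d2=ray("top",(187,161))
t=np.linalg.lstsq(np.c_[d1,-d2],o2-o1,rcond=None)[0]; p1=o1+t[0]*d1;p2=o2+t[1]*d2
q=(p1+p2)/2-H; print("tri",p1.round(),p2.round(),"local",(q@ex).round(1),(q@ey).round(1),q[2].round(1)); print(H)
```

```text
side (221.0, 125.0) -48.1 104.5 r 115.1 th 1.139
side (229.0, 136.0) -24.3 60.0 r 64.8 th 1.186
top (184.5, 161.0) -55.6 126.2 r 137.9 th 1.156
top (195, 159.5) -22.4 22.2 r 31.5 th 0.782
tri [588. 152. 149.] [585. 154. 149.] local -45.6 0.6 96.8
[632.25360619 154.21938138  52.        ]
```

Request:
{"fn": "step_arm", "kwargs": {
  "grip": [-1, -1, -1, -1, -1],
  "delta_pos": [
    [0, 0, 0],
    [0, 0, 0],
    [0, 0, 0],
    [0, 0, 0],
    [0, 0, 0]
  ],
  "yaw": [-0.12, -0.12, -0.12, -0.116, 0]
}}

```text
time: 0.6
position: [274.4, 588.9, 249.8]
orientation: [-0.02, 1.0, -0.0, -0.0]
force: [0.2, 0.2, 0.5]
gripper_width: 11.8
grasp_force: 0.0
```

Request:
{"fn": "step_arm", "kwargs": {
  "grip": [-1, -1, -1, -1, -1, -1, -1, -1, -1, -1, -1, -1, -1, -1, -1],
  "delta_pos": [
    [-27, -34.5, 0],
    [-27, -34.5, 0],
    [-27, -34.5, 0],
    [-27, -34.5, 0],
    [-27, -34.5, 0],
    [-27, -34.5, 0],
    [-27, -34.5, 0],
    [-27, -34.5, 0],
    [-27, -34.5, 0],
    [-27, -34.5, 0],
    [-27, -34.5, 0],
    [-27, -34.5, 0],
    [-27, -34.5, 0],
    [0, 0, 0],
    [0, 0, 0]
  ],
  "yaw": [0, 0, 0, 0, 0, 0, 0, 0, 0, 0, 0, 0, 0, 0, 0]
}}

```text
time: 2.1
position: [643.3, 153.8, 249.6]
orientation: [-0.018, 1.0, -0.0, -0.001]
force: [0.0, 0.9, 0.6]
gripper_width: -0.1
grasp_force: 0.0
```

Run:
```python
from h import *
s=env.sense(); print(s["position"].round(1),s["orientation"].round(3),s["gripper_width"].round(1))
cv2.imwrite("pics/w1.png",optics.read_camera("wrist"))
```

```text
Traceback (most recent call last):
AttributeError: 'float' object has no attribute 'round'
```

Run:
```python
from h import *
cv2.imwrite("pics/w1.png",optics.read_camera("wrist"))
```

```text
(no output)
```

View pics/w1.png

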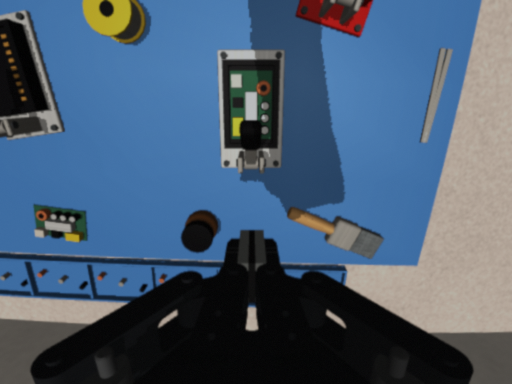

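The wrist view shows the lever grip at (251,135), in line with the closed fingers at column 251. Descending behind the lever, then pushing it along its arc.

Request:
{"fn": "step_arm", "kwargs": {
  "grip": [-1, -1, -1, -1, -1, -1, -1, -1, -1, -1, -1, -1, -1, -1, -1, -1],
  "delta_pos": [
    [0, 0, 28],
    [0, 0, 28],
    [0, 0, 28],
    [0, 0, 0],
    [17, 0, 0],
    [17, 0, 0],
    [7, 0, 3],
    [7, 0, 3],
    [8, 0, 5.5],
    [8, 0, 5.5],
    [7, 0, 7],
    [7, 0, 7],
    [5.5, 0, 8.5],
    [5.5, 0, 8.5],
    [0, 0, 0],
    [0, 0, 0]
  ],
  "yaw": [0, 0, 0, 0, 0, 0, 0, 0, 0, 0, 0, 0, 0, 0, 0, 0]
}}

```text
time: 3.75
position: [553.9, 151.4, 117.8]
orientation: [-0.02, 1.0, -0.0, -0.0]
force: [0.4, -0.5, -0.0]
gripper_width: 0.2
grasp_force: 0.0
```

Run:
```python
from h import *
cv2.imwrite("pics/s2.png",cv2.resize(optics.read_camera("side")[90:220,160:320],None,fx=4,fy=4))
```

```text
(no output)
```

View pics/s2.png

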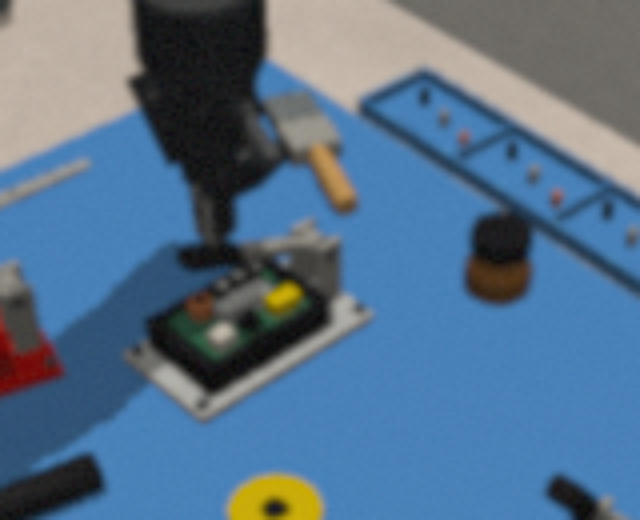

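The lever has swung down to about 0.35 rad: its grip is at (205,255) in the crop, under the fingertips at (215,240). Finishing down to the stop.

Request:
{"fn": "step_arm", "kwargs": {
  "grip": [-1, -1, -1, -1, -1, -1],
  "delta_pos": [
    [4, 0, 9],
    [4, 0, 9],
    [2, 0, 9],
    [1, 0, 8],
    [0, 0, 3],
    [0, 0, 0]
  ],
  "yaw": [0, 0, 0, 0, 0, 0]
}}

```text
time: 4.4
position: [542.5, 151.0, 79.4]
orientation: [-0.02, 1.0, -0.0, -0.001]
force: [-0.5, 0.6, 1.1]
gripper_width: -0.4
grasp_force: 0.0
```

Request:
{"fn": "step_arm", "kwargs": {
  "grip": [-1, -1, -1, -1],
  "delta_pos": [
    [0, 0, 2],
    [0, 0, 1],
    [0, 0, 0],
    [0, 0, 0]
  ],
  "yaw": [0, 0, 0, 0]
}}

```text
time: 4.8
position: [543.3, 151.2, 78.0]
orientation: [-0.02, 1.0, 0.0, 0.0]
force: [-1.1, 0.5, 6.0]
gripper_width: 0.2
grasp_force: 2.8
```

Request:
{"fn": "step_arm", "kwargs": {
  "grip": [-1, -1, -1],
  "delta_pos": [
    [0, 0, 2],
    [0, 0, 0],
    [0, 0, 0]
  ],
  "yaw": [0, 0, 0]
}}

```text
time: 5.1
position: [543.3, 151.2, 77.6]
orientation: [-0.02, 1.0, 0.0, 0.0]
force: [-4.6, -1.1, 19.3]
gripper_width: 0.0
grasp_force: 9.9
```

The force jumps to 19 N and z stays at 78 mm, the height predicted for a shut lever, so it is on its stop. Retreating straight up and checking.

Request:
{"fn": "step_arm", "kwargs": {
  "grip": [-1, -1, -1, -1, -1, -1, -1, -1],
  "delta_pos": [
    [0, 0, -10],
    [0, 0, -30],
    [0, 0, -40],
    [0, 0, -40],
    [0, 0, -40],
    [0, 0, -20],
    [0, 0, 0],
    [0, 0, 0]
  ],
  "yaw": [0, 0, 0, 0, 0, 0, 0, 0]
}}

```text
time: 5.9
position: [543.0, 151.1, 255.3]
orientation: [-0.02, 1.0, 0.0, 0.0]
force: [-0.1, -0.6, -0.6]
gripper_width: -0.0
grasp_force: 0.0
```

Run:
```python
from h import *
cv2.imwrite("pics/s3.png",cv2.resize(optics.read_camera("side")[90:290,170:350],None,fx=3,fy=3))
```

```text
(no output)
```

View pics/s3.png

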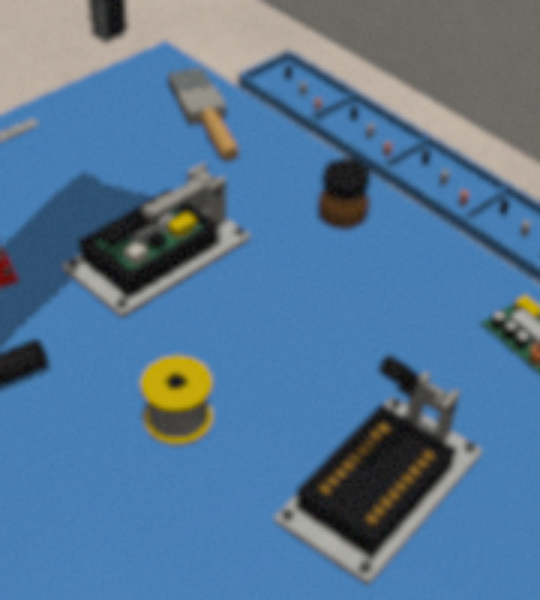

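The loaded lever lies level over the module, from (210,185) to (120,230). The empty socket's lever still stands raised at (400,370), and the arm is clear of everything.

```bash
python3 -c "
from bench import env
print(env.sign_off())"
```

```text
the job is handed in; nothing more can be done
None
```

The loaded socket's lever is shut on its stop, the empty socket's lever still stands open, and the job was handed in at about 6 s with the arm clear; the hand-in returned no verdict.

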